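Reset the glass warmer, refit its knob and hold it pressed in

TASK

The knob has come off the glass warmer and its cut-out has tripped. First push the sprung reset plunger beside the bare spindle all the way down; then take the knob from the hexagonal tray, turn it so that its keyed hole matches the flat of the D-shaped spindle, push it fully home and press knob and spindle all the way in against the spring. Finish while still holding the knob pressed in with the gripper - do not let go - and leave the glasses, sugar bowl, strainer, teaspoon and saucer where they are.

Things in the scene. Friction and masses are not known exactly. Their poses are not given: they have to be found in the camera images.
- knob_mid (a point): Loose black knob (40 to 85 g) standing hole down on the tray. Point on its axis, half-way up its 46 mm; +z up. Below: round skirt, 48 mm across, 20 mm high. Above: a 26 mm high wing (the grip) along x, 12 mm thick in y, sides parallel from x = -17 to +13 mm, blunt end at x = -20, tapering to a pointer tip at x = +28 mm that overhangs the skirt by 4 mm.
- spindle_top (a point): Centre of the top of the warmer's upright bare steel D-spindle: 14 mm in diameter, 14 mm tall above its collar (32 mm disc, 3 mm thick), top 2.5 mm bevelled. +x points out of its flat (3.5 mm from the axis), as does a pointed tab on the collar (tip 34 mm out). Knob home = underside on the collar, pointer above the tab, knob_mid 9 mm above this point. Moves with stem.
- spindle (a joint): Turn of the spindle about its axis, rad, counter-clockwise from above; 0: its flat faces the warmer's +x. Left at any angle, it turns only against friction (0.05 N m); its final angle does not matter as long as the knob is on it.
- stem (a joint): How far the spindle (with its collar) is pushed down, m: 0 at rest, 0.006 at the stop. Spring: 2.8 N to start, 7 N at the stop, and it comes back when released.
- plunger_top (a point): Centre of the top of the reset plunger: a steel mushroom cap 24 mm in diameter on the same control strip, 95 mm from the spindle (towards the warmer's +x). Standing 21 mm above the warmer's top; moves straight down with plunger.
- plunger (a joint): How far the plunger is pushed down, m: 0 at rest, 0.010 at the stop. Spring: 1.5 N to start, 4 N at the stop; it comes back when released.
- warmer_mid (a point): Centre of the warmer, 36 mm above the counter: a fixed low aluminium box, 220 mm (x) by 260 mm (y), 72 mm high. Spindle at x = -45, y = -85 mm and plunger at x = +50, y = -85 mm in its frame; its top is black; one glass stands on its +y side.
- tray: Fixed hexagonal stainless tray, 200 mm across flats, floor 3 mm thick, rim 11 mm high; origin at the centre of its underside. The knob stands on its floor on the tray's -y half, the strainer lies on the +y half.
- knob: The same knob; origin at the centre of its underside, 23 mm below knob_mid, same axes. D-shaped hole in the underside: 16 mm deep, 16 mm in diameter, flat 4.5 mm from the axis on the +x side (under the pointer), bevelled mouth, 1 mm of play all round the spindle. More than about 10 degrees off the spindle's flat it does not go on.
- glass_a: tea glass 108 mm high in a chrome holder 66 mm across, handle on its +y side reaching 61 mm from the axis; origin at the centre of its underside. Bystander: leave it alone. This one stands on the warmer's hot plate, 72 mm above the counter.
- glass_b: tea glass 108 mm high in a chrome holder 66 mm across, handle on its +y side reaching 61 mm from the axis; origin at the centre of its underside. Bystander: leave it alone. On the counter, far side, near the middle.
- glass_c: tea glass 108 mm high in a chrome holder 66 mm across, handle on its +y side reaching 61 mm from the axis; origin at the centre of its underside. Bystander: leave it alone. On the counter, far side, to the right.
- sugar_bowl: Mustard-yellow ceramic sugar bowl with lid, 90 mm across, 94 mm high; origin at the centre of its underside. Bystander: leave it alone.
- strainer: Metal tea strainer lying on the tray, bowl 60 mm across, 24 mm high, handle reaching 88 mm along its +x; origin under the bowl. Bystander: leave it alone.
- teaspoon: Steel teaspoon, 140 mm, on the counter to the left of the warmer. Bystander: leave it alone.
- saucer: White saucer, 140 mm across, 18 mm high, on the counter to the right; origin under its centre. Bystander: leave it alone.
There are look-alikes about, which are no part of the job. Of the things shaped like the knob, the black one is meant.

How it is judged:
On the way, in this order (a step that is already met when the one before it is completed fails the run):
1. the reset plunger is pushed to at least 8.5 of its 10 mm (before the knob is on) (value of joint plunger above 0.0085 m), for 0.1 s.
2. the knob is home on the D-spindle, flats matched, and pressed in at least 4 of the 6 mm (z of knob_mid in the frame of spindle_top between 0.006 and 0.0115 m and horizontal distance between knob_mid and spindle_top below 0.003 m and angle between the x axis of knob_mid and the x axis of spindle_top, either way round below 0.25 rad and angle between knob_mid's own z axis and vertical below 0.12 rad and value of joint stem above 0.004 m), for 0.2 s.
At the end, for the whole second after the job is handed in: The knob is home on the spindle (its middle 6 to 11.5 mm above the spindle's top, within 3 mm of its axis, flats within 0.25 rad, upright within 0.12 rad) and at rest; the spindle is pushed in more than 4 mm of its 6 mm; and the fingers are still in contact with the knob with more than 2.5 N (all of step 2 and contact force between the fingers and knob above 2.5 N and linear speed of knob below 0.02 m/s); the arm keeps its last pose, push and grip.
It fails at once if a glass or the sugar bowl is shifted by more than 30 mm or tipped over (distance of any of glass_a, glass_b, glass_c, sugar_bowl from where it was at the start of the episode above 0.03 m or angle between any of glass_a, glass_b, glass_c, sugar_bowl's own z axis and vertical above 0.4 rad).
It fails at once if the strainer, teaspoon or saucer is shifted by more than 30 mm (distance of any of strainer, teaspoon, saucer from where it was at the start of the episode above 0.03 m).
It also fails if it takes over 58 s, if anything falls off the work surface, if the arm or the gripper's body presses on something with over 40 N, if the wrist force passes 120 N, or if a joint passes its speed limit or range.

ROBOT

A 6-joint arm with a two-finger parallel gripper is mounted at the origin on the work surface. World frame = base frame: x ahead of the robot, y to its left, z up, the work surface at z = 0. Lengths are in m, angles in rad, forces in N, time in s.
With the tool pointing down it reaches from about 0.225 to 0.875 m from the base axis. Payload 3.4 kg.
Tool frame: the origin (TCP) lies between the finger pads; the fingertips stand 11 mm ahead of it and the grasp point (between the pads) lies 8 mm behind it; z points along the fingers, y is the direction in which the jaws open and shut (so a half turn about z gives the same grasp; the last joint's range is limited). The gripper opens to 85 mm and grips with 20 to 120 N. Pads are 22 mm wide; open, the fingers measure 114 mm over their backs; the gripper's body (76 mm by 85 mm) begins 54 mm behind the grasp point. The pads swing forward as they close: fully open they stand 13 mm farther back than shut.
Start: joints at [-1.341, 0.276, 1.505, -0, 1.361, -0.121], TCP at [0.198, -0.54, 0.242] pointing down, gripper open.
Joint ranges: [-2.89, 2.89], [-0.75, 2.08], [0.22, 2.7], [-1.18, 4.32], [0.11, 2.71], [-2.7, 2.7]. Speed limits (rad/s): [2.57, 2.57, 3.14, 3.14, 3.14, 3.14].

INTERFACE

Orientations are given as a unit quaternion [w, x, y, z].
In Python, from rig import manip gives the robot as it stands. The module is installed in compiled form; this text tells all that it offers.
- The arm moves only by the tool move_arm, never from a script. Its argument "series" is a list that holds one entry, the list of rows, each a list of 7 numbers: the shift along the world's x, y, z in m, then the turn, a rotation vector about the world's x, y, z in rad, then the finger opening in m, from 0 to 0.0854. A call has 1 to 20 rows; each row shifts and turns the commanded pose from where the row before left it; what a row does not reach is not made up. A row lasts 1/12 s, in which the tool goes at most 41.7 mm and 7.16 degrees, less where a joint would pass 70% of its speed; a pose out of reach is approached as far as the arm can. A call with a gripper value outside its range is refused whole. The fingers move at their own pace and stop on an object; "newtons" is the grip in N (left out, the last holds). Time passes only in rows, so rows that do not move let the fingers close. It gives the time, the measured TCP pose, the force and the opening at its end, in the units of the state.
- manip.get_state(): the state, without advancing time (a new reading comes with each control period).
- manip.get_image(name): name is "side" or "top" or "wrist"; returns a dict with "color" (384x512x3 uint8, red, green, blue), "fx", "fy", "cx", "cy" (pixels), "R" (3x3) and "t" (3): a world point X has camera coordinates R X + t; the wrist camera has in their place "tool_from_camera" (4x4, takes a point from camera to tool coordinates, whose origin is the TCP and whose axes are the flange's). Camera axes: x right, y down, z forward; pixel columns grow to the right and rows downward; lengths in m; the calibration is good to about 2 mm. A picture is of the moment at which its call begins: read the wrist's pose just before it. There is no depth.
- manip.sign_off(): hands the job in, once; it reports no verdict.
The state is a dict: "clock": time; "qpos": joint angles; "qd": joint speeds; "effort": joint torques, N m; "position": TCP position; "ee_rot": TCP orientation; "contact_force": force on the tool from outside, world axes, zero at the start; "moment": the same for the moment, N m; "width": finger opening in m.
Only numpy, scipy, OpenCV 4.12 (cv2) and the standard library are available. Lean on these libraries where they do the work, as an engineer would, in place of code of your own. Each camera call takes 0.05 s, during which the arm holds its last target.

## Working session

There is one attempt and no reset: what is moved stays moved. The work goes in short steps, Python scripts to look and compute and a tool call to move; the robot and the scene stay as the last step left them, time stands still between calls to the robot, and variables do not carry over. Pictures are saved under pics/ and viewed, and the job is handed in when it is done.

Besides the shell and the picture viewer there is one more tool, called after "Emit:" by a JSON object that holds its "op" and its "data". move_arm: Moves the arm, as the interface text tells. Its arguments: {"type":"object","properties":{"series":{"type":"array"},"newtons":{"type":"number"}},"required":["series"]}

```bash
mkdir -p pics; ls
cat > h.py <<'E'
import numpy as np, cv2, json
from rig import manip
def snap(name,fn):
    s=manip.get_state(); im=manip.get_image(name)
    cv2.imwrite('pics/'+fn+'.png',im['color'][:,:,::-1])
    d={k:(np.array(v).tolist()) for k,v in im.items()}
    d['state']={k:np.array(v).tolist() for k,v in s.items()}
    np.save('pics/'+fn+'.npy',d,allow_pickle=True)
    return d
def load(fn): return np.load('pics/'+fn+'.npy',allow_pickle=True).item()
E
python3 - <<'E'
from h import *
for n in ['side','top','wrist']:
    d=snap(n,n+'0')
    print(n,{k:np.round(v,4).tolist() for k,v in d.items() if k not in('color','state')})
print(manip.get_state())
E
```

```text
pics
side {'fx': 380.0176, 'fy': 380.0176, 'cx': 263.4654, 'cy': 195.6108, 'R': [[-0.9301, -0.3668, -0.0206], [-0.1872, 0.5216, -0.8324], [0.316, -0.7703, -0.5538]], 't': [0.5039, 0.1799, 0.9005]}
top {'fx': 467.5365, 'fy': 467.5365, 'cx': 254.2658, 'cy': 189.808, 'R': [[-0.0153, -0.9997, -0.0171], [-0.9934, 0.0171, -0.1132], [0.1135, 0.0153, -0.9934]], 't': [0.0053, 0.5734, 1.2831]}
wrist {'fx': 278.1225, 'fy': 278.1225, 'cx': 253.9058, 'cy': 191.9257, 'tool_from_camera': [[-0.0001, -0.9596, -0.2815, 0.0717], [1.0, -0.0002, 0.0001, -0.0005], [-0.0001, -0.2815, 0.9596, -0.1324], [0.0, 0.0, 0.0, 1.0]]}
{'clock': 0.15, 'qpos': array([-1.34100168e+00,  2.76434868e-01,  1.50580083e+00,  8.11980453e-06,
        1.36069896e+00, -1.21010837e-01]), 'qd': array([-1.41878395e-03, -2.56910638e-03, -2.57338412e-03, -2.06999725e-05,
       -2.77349200e-04,  2.91791911e-04]), 'effort': array([ 2.30539183e-03, -4.17141616e+01, -2.46033043e+01, -1.99599881e-04,
        7.64712633e-03, -1.62929297e-05]), 'position': array([ 0.19751054, -0.53963087,  0.24166343]), 'ee_rot': array([-6.70224648e-04,  9.84656265e-01,  1.74503840e-01, -3.25148509e-05]), 'contact_force': array([0.12958698, 0.88040335, 0.00829492]), 'moment': array([ 0.00187016,  0.01649483, -0.00442997]), 'width': 0.08560392512271542}
```

View pics/top0.png

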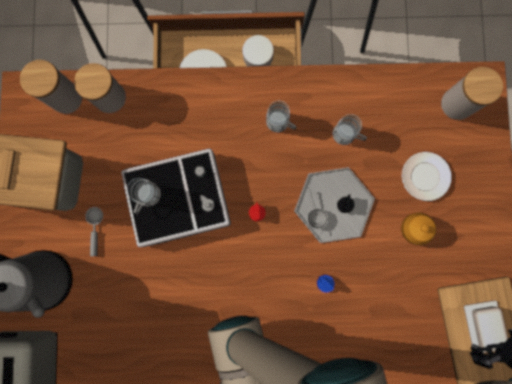

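View pics/side0.png

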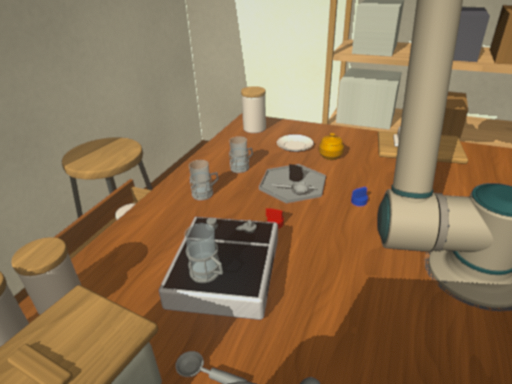

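View pics/wrist0.png

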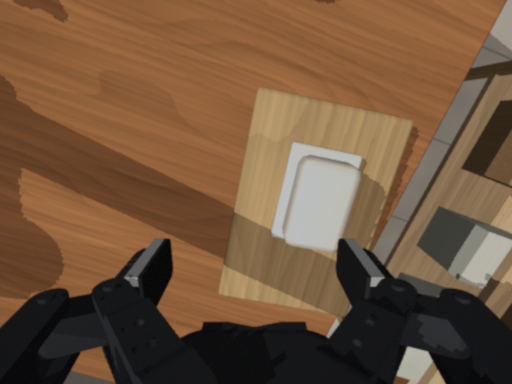

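The top view shows the warmer at (175,197), with the strip fittings at (200,171) and (207,204). Knob-like things are red at (256,212), blue at (326,284) and black at (346,204) on the tray. I choose the black one. Next I check it in close crops.

Run:
```python
from h import *
a=cv2.imread('pics/top0.png')
c1=cv2.resize(a[145:250,115:235],None,fx=6,fy=5.7,interpolation=cv2.INTER_CUBIC)
c1=cv2.resize(a[145:250,115:235],None,fx=4,fy=4,interpolation=cv2.INTER_CUBIC)
c2=cv2.resize(a[160:250,290:380],None,fx=4,fy=4,interpolation=cv2.INTER_CUBIC)
o=np.zeros((420,800,3),np.uint8)
c1=c1[:420,:440]; o[:c1.shape[0],:c1.shape[1]]=c1; o[:360,440:800]=c2
cv2.imwrite('pics/topcrop.png',o)
```

```text
(no output)
```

View pics/topcrop.png

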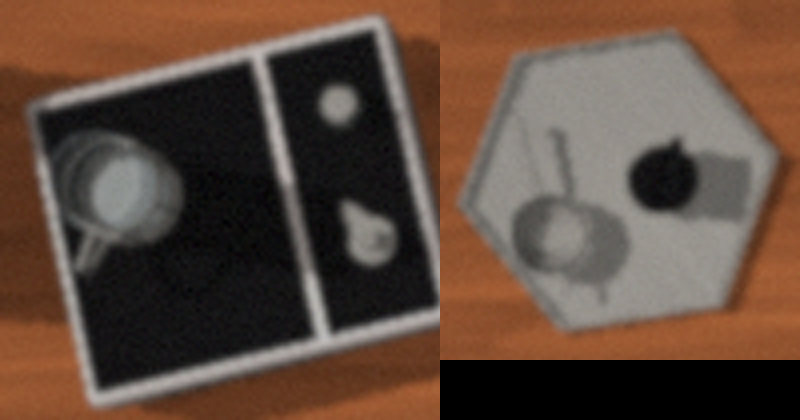

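The crop shows the plunger as a round cap at about (199.5,171), the collar and tab spindle at about (208,205) with tab tip at (201,196), and the black knob at (345.5,205) with pointer at (349.5,195). Now I measure them.

```bash
cat >> h.py <<'E'
def ray(d,px):
    px=np.atleast_2d(np.array(px,float))
    v=np.c_[(px[:,0]-d['cx'])/d['fx'],(px[:,1]-d['cy'])/d['fy'],np.ones(len(px))]
    if 'R' in d: R=np.array(d['R']);t=np.array(d['t']); return -R.T@t,(R.T@v.T).T
    from scipy.spatial.transform import Rotation as Ro
    s=d['state'];q=s['ee_rot'];T=np.eye(4);T[:3,:3]=Ro.from_quat([q[1],q[2],q[3],q[0]]).as_matrix();T[:3,3]=s['position']
    M=T@np.array(d['tool_from_camera'])
    return M[:3,3],(M[:3,:3]@v.T).T
def onz(d,px,z):
    o,v=ray(d,px); return o+v*((z-o[2])/v[:,2])[:,None]
def tri(d1,p1,d2,p2):
    o1,v1=ray(d1,p1);o2,v2=ray(d2,p2);v1=v1[0]/np.linalg.norm(v1[0]);v2=v2[0]/np.linalg.norm(v2[0])
    s=np.linalg.lstsq(np.c_[v1,-v2],o2-o1,rcond=None)[0];a=o1+s[0]*v1;b=o2+s[1]*v2
    return (a+b)/2,np.linalg.norm(a-b)
def proj(d,X):
    o,_=ray(d,[[0,0]])
    X=np.atleast_2d(X)
    if 'R' in d: c=(np.array(d['R'])@X.T).T+np.array(d['t'])
    else:
        from scipy.spatial.transform import Rotation as Ro
        s=d['state'];q=s['ee_rot'];T=np.eye(4);T[:3,:3]=Ro.from_quat([q[1],q[2],q[3],q[0]]).as_matrix();T[:3,3]=s['position']
        Mi=np.linalg.inv(T@np.array(d['tool_from_camera'])); c=(Mi[:3,:3]@X.T).T+Mi[:3,3]
    return np.c_[c[:,0]/c[:,2]*d['fx']+d['cx'],c[:,1]/c[:,2]*d['fy']+d['cy']]
def quat2R(q):
    from scipy.spatial.transform import Rotation as Ro
    return Ro.from_quat([q[1],q[2],q[3],q[0]])
E
python3 - <<'E'
from h import *
d=load('top0')
np.set_printoptions(precision=4,suppress=True)
pl=onz(d,[199.5,171.2],.093)[0]; sp=onz(d,[207.5,204.7],.082)[0]; tab=onz(d,[201.2,196],.075)[0]
print('plunger',pl,'spindle',sp,'dist',np.linalg.norm((pl-sp)[:2]),'ang warmer x',np.degrees(np.arctan2(*(pl-sp)[1::-1])),'tab',tab,np.degrees(np.arctan2(*(tab-sp)[1::-1])),np.linalg.norm((tab-sp)[:2]))
a=cv2.imread('pics/top0.png')
m=(a[160:250,290:380].max(2)<50).astype(np.uint8); ys,xs=np.nonzero(m);print('knob px',xs.mean()+290,ys.mean()+160,len(xs))
k=onz(d,[345.5,205],.02)[0]; kt=onz(d,[349.5,195],.045)[0]; print(k,kt,np.degrees(np.arctan2(*(kt-k)[1::-1])))
for n,p in dict(red=[256,212],blue=[326,284],bowl=[419,229],sauc=[427,176],gb=[278,118],gc=[347,130],ga=[145,193],strainer=[320,220]).items(): print(n,onz(d,p,.03)[0])
print('tray',onz(d,[336,205],.005))
E
```

```text
plunger [0.6196 0.1422 0.093 ] spindle [0.5294 0.1222 0.082 ] dist 0.09240661726799539 ang warmer x 12.50920756244632 tab [0.5541 0.1401 0.075 ] 36.01490753370419 0.030464051773146376
knob px 345.73846153846154 204.31794871794872 195
[ 0.5273 -0.2606  0.02  ] [ 0.5529 -0.2682  0.045 ] -16.533018817259745
red [ 0.511  -0.0079  0.03  ]
blue [ 0.3097 -0.1972  0.03  ]
bowl [ 0.4563 -0.4597  0.03  ]
sauc [ 0.6044 -0.4902  0.03  ]
gb [ 0.7797 -0.0752  0.03  ]
gc [ 0.7408 -0.271   0.03  ]
ga [0.5699 0.3053 0.03  ]
strainer [ 0.4857 -0.1862  0.03  ]
tray [[ 0.5289 -0.2362  0.005 ]]
```

Emit:
{"op": "move_arm", "data": {"series": [[[0.019,0.0335,0,0,0,0,0.085],[0.019,0.0335,0,0,0,0,0.085],[0.019,0.0335,0,0,0,0,0.085],[0.019,0.0335,0,0,0,0,0.085],[0.019,0.0335,0,0,0,0,0.085],[0.019,0.0335,0,0,0,0,0.085],[0.019,0.0335,0,0,0,0,0.085],[0.019,0.0335,0,0,0,0,0.085],[0.019,0.0335,0,0,0,0,0.085],[0.019,0.0335,0,0,0,0,0.085],[0.019,0.0335,0,0,0,0,0.085],[0.019,0.0335,0,0,0,0,0.085],[0.019,0.0335,0,0,0,0,0.085],[0.019,0.0335,0,0,0,0,0.085],[0.019,0.0335,0,0,0,0,0.085],[0.019,0.0335,0,0,0,0,0.085],[0.019,0.0335,0,0,0,0,0.085],[0.019,0.0335,0,0,0,0,0.085],[0.019,0.0335,0,0,0,0,0.085],[0.019,0.0335,0,0,0,0,0.085]]]}}

```text
clock: 1.82
position: [0.578, 0.1319, 0.242]
ee_rot: [0.0, 0.985, 0.175, -0.0]
contact_force: [1.5, -0.1, -0.6]
width: 0.0851
```

Run:
```python
from h import *
d=snap('wrist','wrist1'); print(d['state']['position'],d['state']['ee_rot'],d['state']['qd'])
```

```text
[0.5779891703055484, 0.13192796116431246, 0.2420066424032812] [0.00012672911083626138, 0.9846165187731354, 0.17472897297716505, -0.00028443127389865834] [0.655471054087865, 0.46156826813356694, -0.6708549722785473, -0.009113714612104227, 0.19581989259303118, 0.6527660404944283]
```

View pics/wrist1.png

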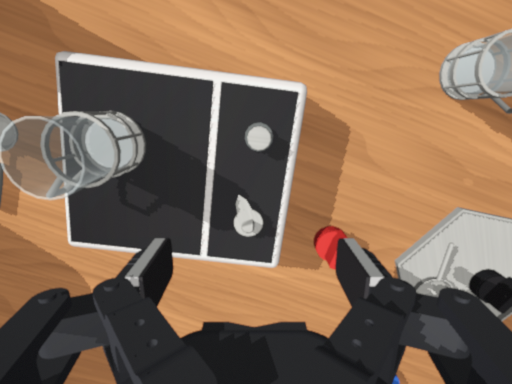

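The wrist view shows the plunger at (258,137) and the spindle at about (248,222), with the tab at (241,200). The arm was still moving, so I take it again at rest and measure.

Run:
```python
from h import *
d=snap('wrist','wrist2'); d=snap('wrist','wrist2'); print(d['state']['position'],d['state']['ee_rot'],np.abs(d['state']['qd']).max(), d['state']['contact_force'])
a=cv2.imread('pics/wrist2.png')
cv2.imwrite('pics/w2c.png',cv2.resize(a[100:260,190:320],None,fx=3.7,fy=3.7,interpolation=cv2.INTER_CUBIC))
```

```text
[0.5798821135042546, 0.13490889869608677, 0.24134143517232542] [-0.001264362933856209, 0.9842232143486019, 0.17692488747172344, 0.0008061741718891518] 0.07567591830908228 [-1.3063176810503105, -0.21280219941127504, -0.057552840636239194]
```

View pics/w2c.png

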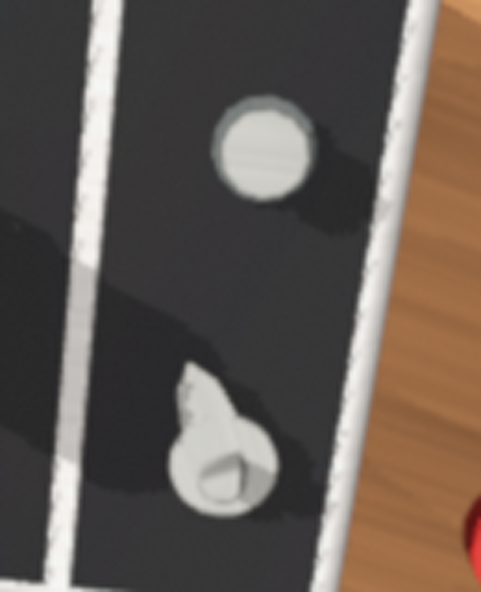

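Run:
```python
from h import *
np.set_printoptions(precision=4,suppress=True)
d=load('wrist2');t=load('top0')
w=lambda x,y:[190+x/3.7-.36,100+y/3.7-.36]
tp=lambda x,y:[115+x/4-.37,145+y/4-.37]
for n,a,b in [('plunger',w(264,152),tp(338,105)),('collar',w(224,467),tp(370,239)),('tab',w(189,363),tp(345,204))]:
    print(n,*tri(d,a,t,b), [onz(d,a,z)[0][:2] for z in (.075,.081,.093)],[onz(t,b,z)[0][:2] for z in (.075,.081,.093)])
for z in (.075,.078,.081,.084):
    c,ti,sp=onz(d,[w(224,467),w(189,363),w(222,480)],z)
    print(z,c,ti,np.linalg.norm((ti-c)[:2]),np.degrees(np.arctan2(*(ti-c)[1::-1])), 'R', np.linalg.norm((onz(d,[w(168,467)],z)-onz(d,[w(280,467)],z))))
a=cv2.imread('pics/wrist2.png')
```

```text
plunger [0.6216 0.1438 0.0872] 0.0005088768565339496 [array([0.6207, 0.1429]), array([0.6212, 0.1433]), array([0.6223, 0.1439])] [array([0.6234, 0.1457]), array([0.6224, 0.1449]), array([0.6205, 0.1432])]
collar [0.53   0.1221 0.0879] 0.0008960170517987242 [array([0.525, 0.12 ]), array([0.5274, 0.1208]), array([0.5323, 0.1224])] [array([0.5309, 0.124 ]), array([0.5304, 0.1233]), array([0.5294, 0.1219])]
tab [0.5545 0.1413 0.0777] 0.0014278387493467878 [array([0.5534, 0.1418]), array([0.5552, 0.1422]), array([0.559 , 0.1429])] [array([0.5551, 0.141 ]), array([0.5545, 0.1402]), array([0.5532, 0.1387])]
0.075 [0.525 0.12  0.075] [0.5534 0.1418 0.075 ] 0.035765099352507136 37.49212076302404 R 0.035134997504767
0.078 [0.5262 0.1204 0.078 ] [0.5543 0.142  0.078 ] 0.035406152465417534 37.49212076302409 R 0.03478237446692965
0.081 [0.5274 0.1208 0.081 ] [0.5552 0.1422 0.081 ] 0.035047205578327925 37.49212076302415 R 0.03442975142909229
0.084 [0.5287 0.1212 0.084 ] [0.5562 0.1423 0.084 ] 0.03468825869123839 37.492120763024054 R 0.03407712839125495
```

Emit:
{"op": "move_arm", "data": {"series": [[[0.011,0.0035,0,0,0,0,0.0],[0.011,0.0035,0,0,0,0,0.0],[0.011,0.0035,0,0,0,0,0.0],[0.011,0.0035,-0.015,0,0,0,0.0],[0,0,-0.015,0,0,0,0.0],[0,0,-0.02,0,0,0,0.0],[0,0,-0.02,0,0,0,0.0],[0,0,-0.02,0,0,0,0.0],[0,0,-0.01,0,0,0,0.0],[0,0,-0.01,0,0,0,0.0],[0,0,-0.005,0,0,0,0.0],[0,0,0,0,0,0,0.0],[0,0,0,0,0,0,0.0]]]}}

```text
clock: 3.05
position: [0.622, 0.1438, 0.128]
ee_rot: [0.0, 0.985, 0.174, 0.0]
contact_force: [0.5, -0.7, 0.3]
width: -0.0001
```

Run:
```python
from h import *
d=snap('wrist','wrist3'); s=manip.get_state();print(s['position'],s['ee_rot'],np.abs(s['qd']).max(), s['contact_force'],s['width'])
```

```text
[0.62228049 0.14394038 0.12834444] [1.23325896e-04 9.84663673e-01 1.74460800e-01 9.30179536e-04] 0.005393805866635371 [-0.10241277  0.43590775 -1.12859613] -0.0001234051675648484
```

View pics/wrist3.png

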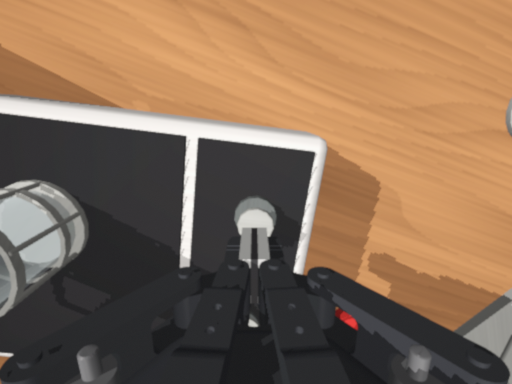

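The closed fingertips sit over the plunger cap at about (256,215), so I press it.

Emit:
{"op": "move_arm", "data": {"series": [[[0,0,-0.01,0,0,0,0.0],[0,0,-0.01,0,0,0,0.0],[0,0,-0.006,0,0,0,0.0],[0,0,-0.004,0,0,0,0.0],[0,0,-0.003,0,0,0,0.0],[0,0,-0.002,0,0,0,0.0],[0,0,0,0,0,0,0.0],[0,0,0,0,0,0,0.0]]]}}

```text
clock: 3.77
position: [0.6215, 0.144, 0.094]
ee_rot: [0.0, 0.985, 0.175, 0.0]
contact_force: [-2.8, 0.1, 9.3]
width: 0.0001
```

Emit:
{"op": "move_arm", "data": {"series": [[[0,0,-0.001,0,0,0,0.0],[0,0,0,0,0,0,0.0],[0,0,0,0,0,0,0.0]]]}}

```text
clock: 4.02
position: [0.6215, 0.144, 0.0939]
ee_rot: [0.0, 0.985, 0.175, 0.0]
contact_force: [-4.1, -1.7, 14.6]
width: 0.0002
```

Run:
```python
from h import *
d=snap('wrist','wrist4'); s=manip.get_state();print(s['position'],s['ee_rot'],s['contact_force'])
d=snap('side','side4')
a=cv2.imread('pics/side4.png');cv2.imwrite('pics/side4c.png',cv2.resize(a[180:320,150:310],None,fx=4,fy=4))
```

```text
[0.6214659  0.1440299  0.09391038] [1.52335877e-04 9.84635204e-01 1.74623159e-01 4.93513913e-04] [-4.44746725 -0.45688314 13.6543192 ]
```

View pics/wrist4.png

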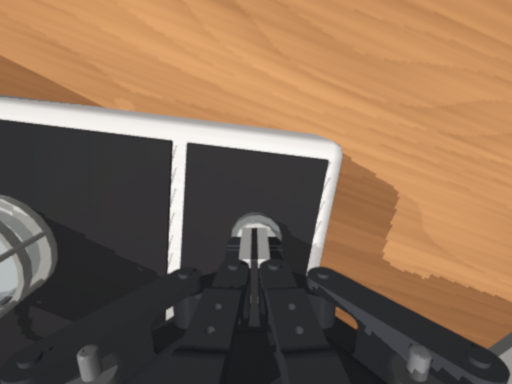

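View pics/side4c.png

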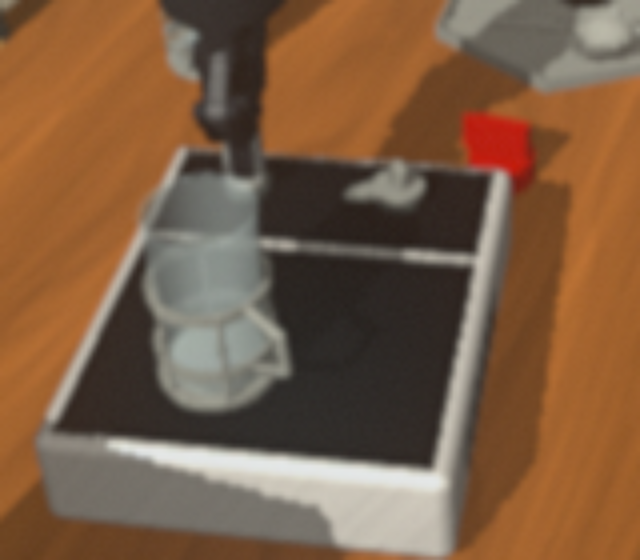

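The extra 1 mm raised the force by about 5 N without moving the tool, so the plunger is on its stop. TCP z is 0.094 against 0.104 expected at contact. Next I go up and over to the knob.

Emit:
{"op": "move_arm", "data": {"series": [[[0,0,0.03,0,0,0,0.0],[0,0,0.04,0,0,0,0.0],[0,0,0.04,0,0,0,0.0],[0,0,0.04,0,0,0,0.04],[-0.0084,-0.0367,0,0,0,-0.063,0.085],[-0.0084,-0.0367,0,0,0,-0.063,0.085],[-0.0084,-0.0367,0,0,0,-0.063,0.085],[-0.0084,-0.0367,0,0,0,-0.063,0.085],[-0.0084,-0.0367,0,0,0,-0.063,0.085],[-0.0084,-0.0367,0,0,0,-0.063,0.085],[-0.0084,-0.0367,0,0,0,-0.063,0.085],[-0.0084,-0.0367,0,0,0,-0.063,0.085],[-0.0084,-0.0367,0,0,0,-0.063,0.085],[-0.0084,-0.0367,-0.02,0,0,-0.063,0.085],[-0.0084,-0.0367,-0.02,0,0,0,0.085],[0,0,0,0,0,0,0.085],[0,0,0,0,0,0,0.085],[0,0,0,0,0,0,0.085]]]}}

```text
clock: 5.62
position: [0.5295, -0.2577, 0.2019]
ee_rot: [-0.001, 0.99, -0.14, -0.0]
contact_force: [0.6, 0.9, -0.2]
width: 0.0852
```

Run:
```python
from h import *
d=snap('wrist','wrist5'); print(d['state']['position'],d['state']['ee_rot'],np.abs(d['state']['qd']).max())
```

```text
[0.5294834389967544, -0.2577307862832051, 0.20193872469366322] [-0.000565082598677806, 0.9902188088179199, -0.13952159170739303, -0.000341748902105632] 0.027155614326455437
```

View pics/wrist5.png

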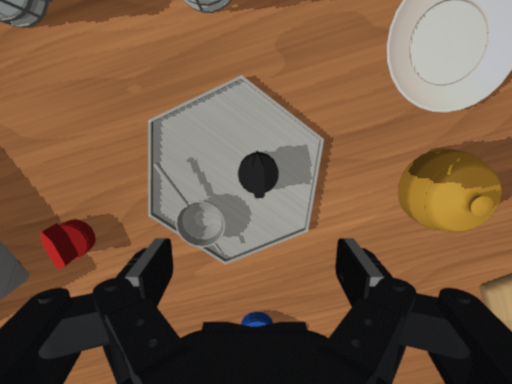

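The knob is at (258,173), but here a protrusion shows on the far side at (260,196). In the top view it was on the other side, so perspective of the tall wing matters. I look closer.

Run:
```python
from h import *
for fn,(x,y) in {'wrist5':(258,173),'top0':(346,203),'side0':(296,172)}.items():
    a=cv2.imread(f'pics/{fn}.png')[y-30:y+30,x-30:x+30]
    b=cv2.resize(a,None,fx=6,fy=6,interpolation=cv2.INTER_CUBIC)
    g=np.clip((b.astype(float)/110)**.6*255,0,255).astype(np.uint8)
    cv2.imwrite(f'pics/k_{fn}.png',g)
o=np.hstack([cv2.imread(f'pics/k_{f}.png') for f in('wrist5','top0')])
cv2.imwrite('pics/k_all.png',o)
```

```text
(no output)
```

View pics/k_all.png

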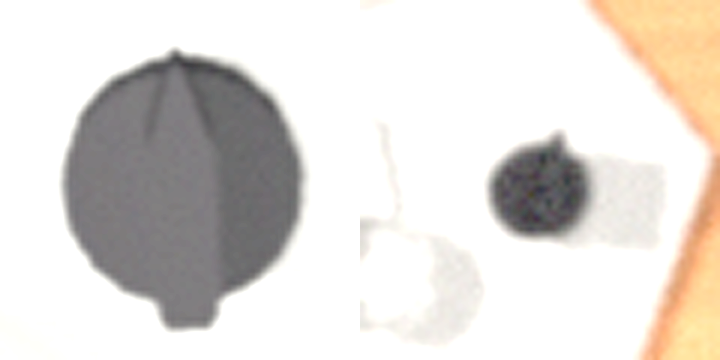

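View pics/k_side0.png

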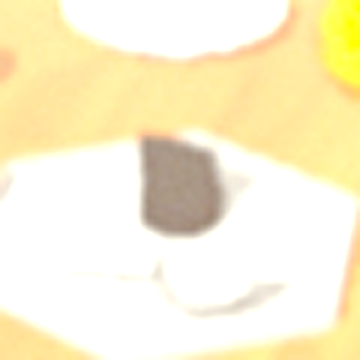

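Contrast-stretched, the wrist view shows the pointer tip upwards (tool +x) at about (257.3,151.3). The protruding end at (259.7,197.3) is the blunt end of the tall wing, so it agrees with the top view. Now I measure.

Run:
```python
from h import *
np.set_printoptions(precision=4,suppress=True)
d=snap('wrist','wrist5b');print(d['state']['position'])
a=cv2.imread('pics/wrist5b.png');r=a[138:208,223:293]
m=(r.max(2)<62).astype(np.uint8)
cs,_=cv2.findContours(m,cv2.RETR_EXTERNAL,cv2.CHAIN_APPROX_NONE);c=max(cs,key=cv2.contourArea).reshape(-1,2)+[223,138]
print(len(c),c.min(0),c.max(0))
f=lambda x,y:[228+x/6-.42,143+y/6-.42]
tip,bl=onz(d,[f(176,50),f(190,326)],.049)
ax=tip-bl;L=np.linalg.norm(ax);u=ax/L
print('tip',tip,'blunt',bl,'len',L,'ang',np.degrees(np.arctan2(u[1],u[0])),'axis pt',bl+u*.020, tip-u*.028)
# right edge of wing: top (217,160)-(222,290) side line, sides of blunt (158..218,310)
p=onz(d,[f(158,312),f(218,312)],.049);print('thick',np.linalg.norm(p[0]-p[1]))
# skirt circle: width extremes at z .023
L_,R_=onz(d,[f(64,180),f(302,180)],.023);print('skirt',L_,R_,np.linalg.norm(L_-R_),(L_+R_)/2)
hull=np.array([p for p in c if p[1]<186 and p[1]>155],float)
P=onz(d,hull,.015);from scipy.optimize import least_squares
s=least_squares(lambda q:np.hypot(P[:,0]-q[0],P[:,1]-q[1])-q[2],[.53,-.26,.024],loss='soft_l1',f_scale=.001);print('circle',s.x)
print('TCP ang',quat2R(d['state']['ee_rot']).as_matrix()[:,0])
```

```text
[0.5299632325087196, -0.2572676725031232, 0.20250280178326455]
118 [239 152] [278 197]
tip [ 0.5595 -0.2684  0.049 ] blunt [ 0.5112 -0.2573  0.049 ] len 0.04955728640379705 ang -12.894064161459081 axis pt [ 0.5307 -0.2618  0.049 ] [ 0.5322 -0.2621  0.049 ]
thick 0.010743429158330783
skirt [ 0.538  -0.2403  0.023 ] [ 0.5255 -0.284   0.023 ] 0.04543490751965006 [ 0.5317 -0.2622  0.023 ]
circle [ 0.5292 -0.262   0.0231]
TCP ang [ 0.9614 -0.2751  0.0003]
```

Knob axis is at about (0.531, -0.262), with wing angle about -13°. Length reads 49.6 mm against 48 and thickness 10.7 against 12, which agree. I descend in two stages.

Emit:
{"op": "move_arm", "data": {"series": [[[0.0005,-0.004,-0.02,0,0,0.05,0.085],[0,0,-0.025,0,0,0,0.085],[0,0,-0.025,0,0,0,0.085],[0,0,-0.02,0,0,0,0.085],[0,0,-0.01,0,0,0,0.085],[0,0,-0.01,0,0,0,0.085],[0,0,0,0,0,0,0.085],[0,0,0,0,0,0,0.085],[0,0,0,0,0,0,0.085]]]}}

```text
clock: 6.47
position: [0.5311, -0.2624, 0.0936]
ee_rot: [0.001, 0.993, -0.114, 0.001]
contact_force: [-0.4, 0.1, -0.2]
width: 0.0853
```

Run:
```python
from h import *
d=snap('wrist','wrist6'); s=d['state'];print(s['position'],quat2R(s['ee_rot']).as_matrix()[:,0],np.abs(s['qd']).max())
print(proj(d,[[.531,-.262,.049]]))
```

```text
[0.5311334287111439, -0.26235245777456656, 0.09356095952806692] [ 0.97394889 -0.22675362  0.00252138] 0.005481522662718316
[[254.1206929  219.72730179]]
```

View pics/wrist6.png

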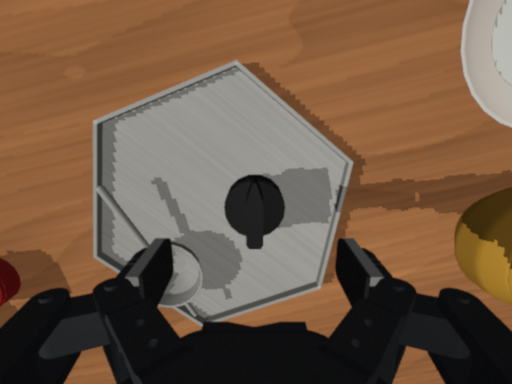

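Run:
```python
from h import *
np.set_printoptions(precision=4,suppress=True)
d=load('wrist6');s=d['state'];R=quat2R(s['ee_rot']).as_matrix();p=np.array(s['position'])
tip,bl=onz(d,[[255,176],[255,248]],.049);u=(tip-bl)/np.linalg.norm(tip-bl)
print(tip,bl,np.linalg.norm(tip-bl),np.degrees(np.arctan2(u[1],u[0])),bl+u*.02,tip-u*.028)
for b in (tip,bl): print('in tool',R.T@(b-p))
for px in ([178,275],[203,275],[178,306],[215,300],[104,190]):
    q=onz(d,px,.02)[0]; print(px,q,R.T@(q-p))
d5=load('wrist5b'); q=onz(d5,[200,223],.02)[0]; print('strainer c',q,R.T@(q-p))
a=cv2.imread('pics/wrist6.png')[150:350,90:300];cv2.imwrite('pics/w6c.png',cv2.resize(a,None,fx=3,fy=3,interpolation=cv2.INTER_CUBIC))
```

```text
[ 0.5607 -0.2695  0.049 ] [ 0.51   -0.2578  0.049 ] 0.05196556668644525 -13.050997218957601 [ 0.5295 -0.2623  0.049 ] [ 0.5334 -0.2632  0.049 ]
in tool [0.0303 0.0002 0.0446]
in tool [-0.0217  0.0003  0.0445]
[178, 275] [ 0.4855 -0.1854  0.02  ] [-0.0621 -0.0646  0.0733]
[203, 275] [ 0.4807 -0.206   0.02  ] [-0.0621 -0.0435  0.0734]
[178, 306] [ 0.4559 -0.1761  0.02  ] [-0.0931 -0.067   0.0733]
[215, 300] [ 0.4544 -0.2093  0.02  ] [-0.0869 -0.0343  0.0733]
[104, 190] [ 0.5698 -0.1525  0.02  ] [ 0.0126 -0.1159  0.0735]
strainer c [ 0.4901 -0.1769  0.02  ] [-0.0595 -0.074   0.0733]
```

View pics/w6c.png

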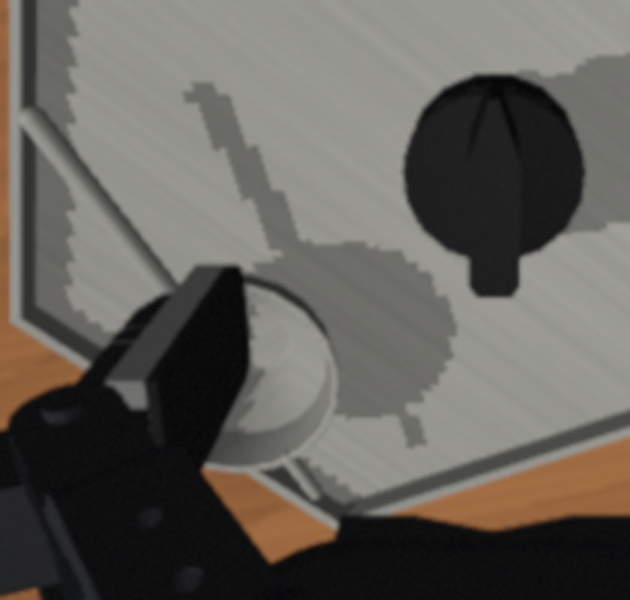

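The wing is centred between the fingers and parallel to the pads, with tip (255,176) and blunt end (255,248). The strainer bowl clears the left finger by about 20 mm. I descend and grip.

Emit:
{"op": "move_arm", "data": {"newtons": 60, "series": [[[-0.0015,0,-0.015,0,0,0,0.085],[0,0,-0.015,0,0,0,0.085],[0,0,-0.012,0,0,0,0.085],[0,0,-0.008,0,0,0,0.085],[0,0,-0.005,0,0,0,0.085],[0,0,0,0,0,0,0.085],[0,0,0,0,0,0,0.03],[0,0,0,0,0,0,0.03],[0,0,0,0,0,0,0.03],[0,0,0,0,0,0,0.03],[0,0,0,0,0,0,0.03]]]}}

```text
clock: 7.43
position: [0.5288, -0.2622, 0.0377]
ee_rot: [0.0, 0.993, -0.114, 0.0]
contact_force: [-0.4, -0.5, 0.6]
width: 0.0301
```

Run:
```python
from h import *
d=snap('wrist','wrist7'); s=d['state'];print(s['position'],s['contact_force'],s['width'])
```

```text
[0.5288012623266705, -0.2622276783534839, 0.0376884914522366] [-0.43566091065071, -0.4703107984837531, 0.5734959967387059] 0.030130733773040836
```

View pics/wrist7.png

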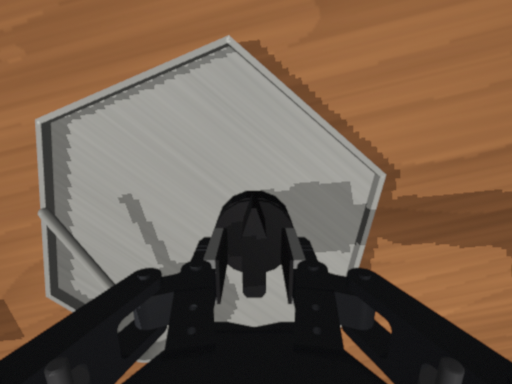

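The jaws straddle the wing evenly, so I close them.

Emit:
{"op": "move_arm", "data": {"newtons": 60, "series": [[[0,0,0,0,0,0,0.0],[0,0,0,0,0,0,0.0],[0,0,0,0,0,0,0.0],[0,0,0,0,0,0,0.0],[0,0,0,0,0,0,0.0],[0,0,0,0,0,0,0.0]]]}}

```text
clock: 7.98
position: [0.5289, -0.2622, 0.0375]
ee_rot: [0.0, 0.993, -0.114, 0.0]
contact_force: [0.3, 0.3, 3.5]
width: 0.0108
```

Run:
```python
from h import *
d=snap('wrist','wrist8'); s=d['state'];print(s['position'],quat2R(s['ee_rot']).as_matrix()[:,0],s['contact_force'],s['width'])
a=cv2.imread('pics/wrist8.png')[170:320,170:340];g=np.clip((cv2.resize(a,None,fx=4,fy=4,interpolation=cv2.INTER_CUBIC)/130.)**.6*255,0,255);cv2.imwrite('pics/w8c.png',g)
```

```text
[0.5288523581980078, -0.2622209621682195, 0.03753423071675438] [ 9.73850736e-01 -2.27187813e-01  6.65275699e-04] [0.3150826991576129, 0.3049139555737398, 3.509939252523595] 0.01075311768401543[ WARN:0@1.129] global loadsave.cpp:1063 imwrite_ Unsupported depth image for selected encoder is fallbacked to CV_8U.
```

View pics/w8c.png

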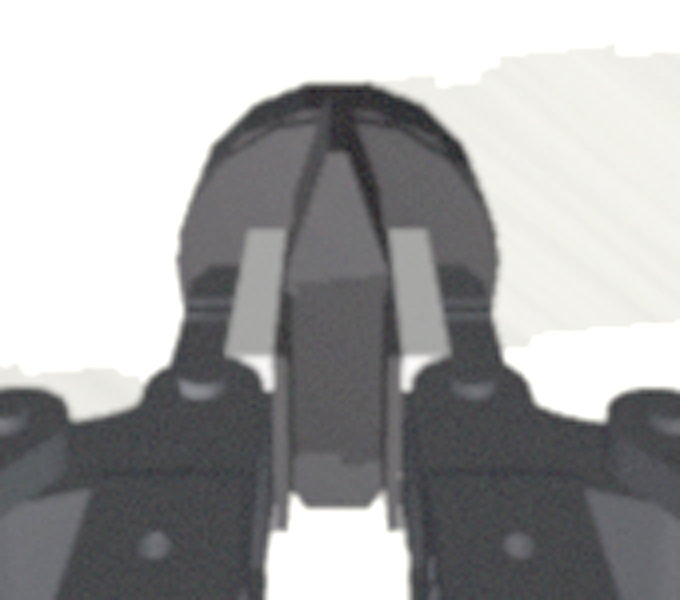

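Run:
```python
from h import *
np.set_printoptions(precision=4,suppress=True)
d=load('wrist8');s=d['state'];R=quat2R(s['ee_rot']).as_matrix();p=np.array(s['position'])
w=lambda x,y:[170+x/4-.37,170+y/4-.37]
for n,px,z in [('tip',w(340,150),.049),('blunt',w(340,505),.049),('taper L',w(290,280),.049),('taper R',w(388,270),.049),('tipbottom',w(340,90),.023),('skirtL',w(180,260),.02),('skirtR',w(497,260),.02)]:
    q=onz(d,px,z)[0];print(n,q,'tool',R.T@(q-p))
```

```text
tip [ 0.5567 -0.2685  0.049 ] tool [ 0.0286 -0.0002 -0.0114]
blunt [ 0.5101 -0.2577  0.049 ] tool [-0.0192 -0.0002 -0.0115]
taper L [ 0.5421 -0.259   0.049 ] tool [ 0.0122 -0.0061 -0.0115]
taper R [ 0.5407 -0.2707  0.049 ] tool [ 0.0135  0.0055 -0.0115]
tipbottom [ 0.5563 -0.2685  0.023 ] tool [ 0.0282 -0.0001  0.0146]
skirtL [ 0.5354 -0.2395  0.02  ] tool [ 0.0012 -0.0236  0.0175]
skirtR [ 0.5248 -0.2849  0.02  ] tool [0.0012 0.023  0.0175]
```

The wing lengths fit, with 28.6 and -19.2 mm in the tool frame. So the knob axis lies within 1 mm of the TCP and the pointer along tool +x. I lift, turn and go to a viewing spot beside the spindle.

Emit:
{"op": "move_arm", "data": {"series": [[[0,0,0.01,0,0,0,0.0],[0,0,0.02,0,0,0,0.0],[0,0,0.04,0,0,0,0.0],[0,0,0.04,0,0,0,0.0],[0,0,0.04,0,0,0,0.0],[-0.0032,0.0359,0,0,0,0.0883,0.0],[-0.0032,0.0359,0,0,0,0.0883,0.0],[-0.0032,0.0359,0,0,0,0.0883,0.0],[-0.0032,0.0359,0,0,0,0.0883,0.0],[-0.0032,0.0359,0,0,0,0.0883,0.0],[-0.0032,0.0359,0,0,0,0.0883,0.0],[-0.0032,0.0359,0,0,0,0.0883,0.0],[-0.0032,0.0359,0,0,0,0.0883,0.0],[-0.0032,0.0359,0,0,0,0.0883,0.0],[-0.0032,0.0359,0,0,0,0.0883,0.0],[0,0,0,0,0,0,0.0],[0,0,0,0,0,0,0.0],[0,0,0,0,0,0,0.0],[0,0,0,0,0,0,0.0]]]}}

```text
clock: 9.62
position: [0.4966, 0.0959, 0.1873]
ee_rot: [0.0, 0.947, 0.32, -0.0]
contact_force: [-0.2, -1.4, -0.6]
width: 0.0109
```

Run:
```python
from h import *
d=snap('wrist','wrist9'); s=d['state'];R=quat2R(s['ee_rot']).as_matrix();print(s['position'],R,s['contact_force'],s['width'],np.abs(s['qd']).max())
a=cv2.imread('pics/wrist9.png');cv2.imwrite('pics/w9.png',cv2.resize(a[60:310,120:390],None,fx=2.4,fy=2.4,interpolation=cv2.INTER_CUBIC))
```

```text
[0.4965868424111379, 0.09594094670118129, 0.18725552190587716] [[ 7.94647295e-01  6.07071364e-01 -1.91641152e-04]
 [ 6.07071120e-01 -7.94647196e-01 -6.99220416e-04]
 [-5.76763795e-04  4.39293803e-04 -9.99999737e-01]] [-0.21832609483201304, -1.3784324394379026, -0.6095376304458144] 0.010931902848048654 0.012733818521114633
```

View pics/w9.png

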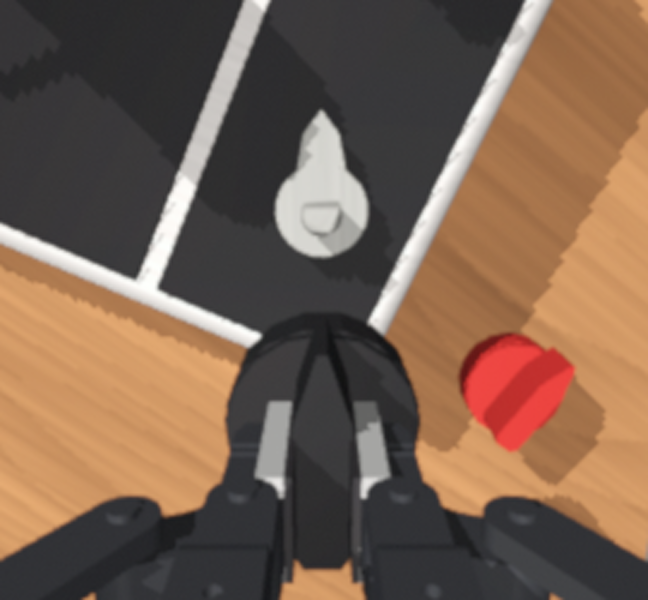

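The view shows the collar at crop (322,210), tab tip (321,110), flat edge upwards and horizontal. So the spindle is already aligned with the knob's pointer. I zoom in for exact pixels.

Run:
```python
from h import *
a=cv2.imread('pics/wrist9.png')[100:175,225:285];cv2.imwrite('pics/w9c.png',cv2.resize(a,None,fx=8,fy=8,interpolation=cv2.INTER_CUBIC))
```

```text
(no output)
```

View pics/w9c.png

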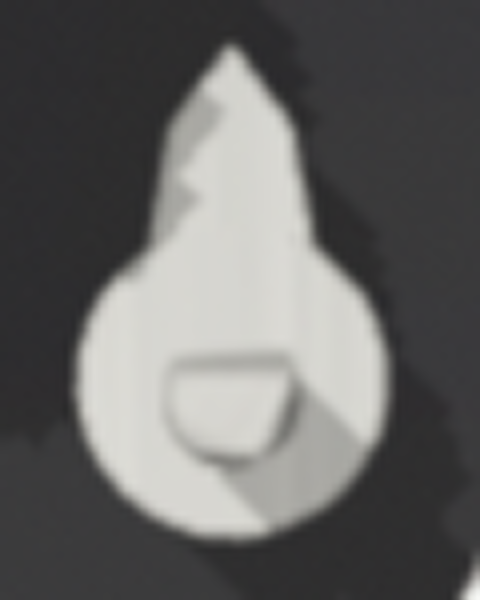

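Run:
```python
from h import *
np.set_printoptions(precision=4,suppress=True)
d=load('wrist9');s=d['state'];R=quat2R(s['ee_rot']).as_matrix();p=np.array(s['position'])
w=lambda x,y:[225+x/8-.44,100+y/8-.44]
for z in (.075,.078,.081,.084,.087):
    c,t,l,r,b=onz(d,[w(233,385),w(230,42),w(76,385),w(390,385),w(233,542)],z)
    print(z,'c',c[:2],'tool',(R.T@(c-p))[:2],'tab',np.linalg.norm(t-c),np.degrees(np.arctan2(*(t-c)[1::-1])),'diam',np.linalg.norm(l-r),'rb',np.linalg.norm(b-c))
# spindle top: flat edge line & bottom
for z in (.088,.092,.095,.098):
    f,b,l,r=onz(d,[w(233,362),w(233,462),w(165,400),w(297,400)],z); print(z,(R.T@(f-p))[:2],(R.T@(b-p))[:2],np.linalg.norm(f-b),np.linalg.norm(l-r),'flat ang')
print('tool yaw',np.degrees(np.arctan2(R[1,0],R[0,0])))
t=load('top0')
print(proj(t,[[.5285,.1213,.081]]))
```

```text
0.075 c [0.5283 0.1209] tool [ 0.0404 -0.0006] tab 0.03584409762602378 37.860779170695906 diam 0.03437900297909332 rb 0.01746266389422031
0.078 c [0.5286 0.1211] tool [ 0.0408 -0.0006] tab 0.03540455382173791 37.86077917069586 diam 0.03395742512505866 rb 0.017248525270865487
0.081 c [0.5289 0.1213] tool [ 0.0412 -0.0006] tab 0.03496501001745196 37.860779170695906 diam 0.033535847271024016 rb 0.017034386647510745
0.084 c [0.5292 0.1216] tool [ 0.0416 -0.0006] tab 0.034525466213166094 37.86077917069586 diam 0.03311426941698935 rb 0.016820248024155923
0.087 c [0.5296 0.1218] tool [ 0.042  -0.0006] tab 0.03408592240888015 37.86077917069593 diam 0.03269269156295484 rb 0.016606109400801174
0.088 [ 0.0445 -0.0006] [ 0.0341 -0.0006] 0.010394090994506661 0.013710303391629375 flat ang
0.092 [ 0.0449 -0.0006] [ 0.0347 -0.0006] 0.010214608063288453 0.0134735568168764 flat ang
0.095 [ 0.0453 -0.0006] [ 0.0352 -0.0006] 0.010079995864874748 0.013295996885811583 flat ang
0.098 [ 0.0456 -0.0006] [ 0.0357 -0.0006] 0.009945383666461131 0.013118436954746834 flat ang
tool yaw 37.378033115529085
[[207.886  205.0627]]
```

Measurements agree: flat and tab angle is 37.9° against tool yaw 37.4°, and the offset is 41 mm along tool x. I go over the spindle and lower to just above it.

Emit:
{"op": "move_arm", "data": {"series": [[[0.008,0.0063,0,0,0,0.004,0.0],[0.008,0.0063,0,0,0,0.004,0.0],[0.008,0.0063,0,0,0,0,0.0],[0.008,0.0063,-0.01,0,0,0,0.0],[0,0,-0.015,0,0,0,0.0],[0,0,-0.012,0,0,0,0.0],[0,0,-0.005,0,0,0,0.0],[0,0,0,0,0,0,0.0],[0,0,0,0,0,0,0.0],[0,0,0,0,0,0,0.0]]]}}

```text
clock: 10.5
position: [0.5292, 0.1223, 0.1456]
ee_rot: [0.0, 0.946, 0.325, 0.001]
contact_force: [-0.5, -0.2, -0.7]
width: 0.011
```

Run:
```python
from h import *
d=snap('wrist','wrist10'); s=d['state'];print(s['position'],s['contact_force'],s['width'],np.abs(s['qd']).max())
a=cv2.imread('pics/wrist10.png')[130:310,170:340]
t=snap('side','side10');b=np.array(t['color'],np.uint8)[170:260,200:290,::-1]
cv2.imwrite('pics/c10.png',np.hstack([cv2.resize(a,(400,424)),cv2.resize(b,(400,424),interpolation=cv2.INTER_CUBIC)]))
```

```text
[0.5292411993287036, 0.12232373896237995, 0.14563525250782827] [-0.5000627489299753, -0.16404085490434853, -0.6886190182570954] 0.010999116998009414 0.009003685987493298
```

View pics/c10.png

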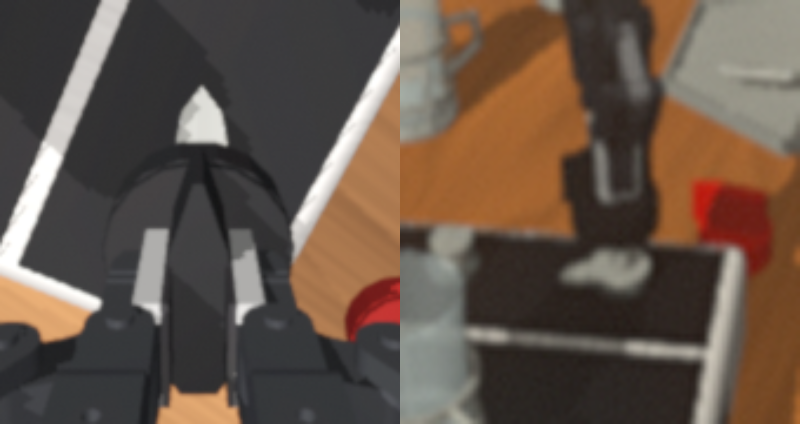

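The pointer lines up with the tab in the wrist view, and the knob is above the spindle in the side view. I correct by 1 mm and lower gently, reading the force.

Emit:
{"op": "move_arm", "data": {"series": [[[-0.0005,-0.001,-0.003,0,0,0,0.0],[0,0,-0.003,0,0,0,0.0],[0,0,-0.003,0,0,0,0.0],[0,0,-0.002,0,0,0,0.0],[0,0,-0.002,0,0,0,0.0],[0,0,-0.002,0,0,0,0.0],[0,0,0,0,0,0,0.0]]]}}

```text
clock: 11.18
position: [0.5278, 0.1211, 0.1297]
ee_rot: [-0.0, 0.946, 0.325, -0.0]
contact_force: [-0.0, 0.2, -1.2]
width: 0.0108
```

Emit:
{"op": "move_arm", "data": {"series": [[[0.0007,0,-0.002,0,0,0,0.0],[0,0,-0.002,0,0,0,0.0],[0,0,-0.002,0,0,0,0.0],[0,0,-0.001,0,0,0,0.0],[0,0,0,0,0,0,0.0],[0,0,0,0,0,0,0.0]]]}}

```text
clock: 11.68
position: [0.5287, 0.1211, 0.1231]
ee_rot: [0.0, 0.946, 0.325, -0.0]
contact_force: [-0.2, 0.1, 0.1]
width: 0.0107
```

There is no resistance with the knob's underside at about z 0.0886, below the estimated spindle top, so it seems to be going on. I continue.

Emit:
{"op": "move_arm", "data": {"series": [[[0,0,-0.002,0,0,0,0.0],[0,0,-0.002,0,0,0,0.0],[0,0,-0.002,0,0,0,0.0],[0,0,0,0,0,0,0.0],[0,0,0,0,0,0,0.0]]]}}

```text
clock: 12.1
position: [0.5289, 0.1212, 0.1175]
ee_rot: [0.0, 0.946, 0.325, 0.0]
contact_force: [0.2, -0.4, 2.3]
width: 0.0108
```

Run:
```python
from h import *
d=snap('wrist','wrist11'); s=d['state'];print(s['position'],s['contact_force'],s['moment'],s['width'],np.abs(s['qd']).max())
a=cv2.imread('pics/wrist11.png')[130:310,170:340]
t=snap('side','side11');b=np.array(t['color'],np.uint8)[170:260,200:290,::-1]
cv2.imwrite('pics/c11.png',np.hstack([cv2.resize(a,(400,424)),cv2.resize(b,(400,424),interpolation=cv2.INTER_CUBIC)]))
```

```text
[0.5289125423854387, 0.12116716047447901, 0.11748761298127954] [0.2218755085378058, -0.35247104778962873, 2.3307329548478846] [-0.003924427802406114, 0.05220288797833481, 0.007637447870642213] 0.0108202955295576 0.005205624340770754
```

View pics/c11.png

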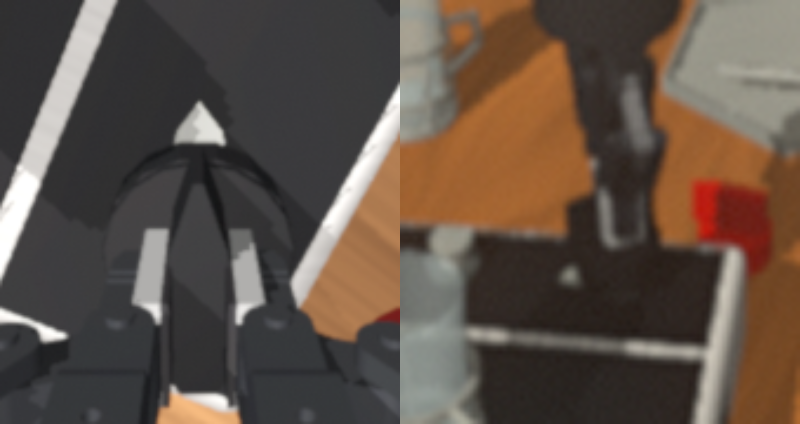

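The knob hides the collar, and only the tab tip shows ahead of the pointer. The 2.3 N contact began at TCP z of about 0.1175, where the underside should meet the collar. Now I press in.

Emit:
{"op": "move_arm", "data": {"newtons": 80, "series": [[[0,0,-0.002,0,0,0,0.0],[0,0,-0.002,0,0,0,0.0],[0,0,-0.002,0,0,0,0.0],[0,0,0,0,0,0,0.0],[0,0,0,0,0,0,0.0]]]}}

```text
clock: 12.62
position: [0.529, 0.1212, 0.1125]
ee_rot: [0.0, 0.946, 0.325, 0.0]
contact_force: [-2.7, -0.6, 10.7]
width: 0.0103
```

Emit:
{"op": "move_arm", "data": {"series": [[[0,0,-0.001,0,0,0,0.0],[0,0,0,0,0,0,0.0],[0,0,0,0,0,0,0.0],[0,0,0,0,0,0,0.0]]]}}

```text
clock: 12.95
position: [0.529, 0.1212, 0.1124]
ee_rot: [0.0, 0.946, 0.325, 0.001]
contact_force: [-3.1, -0.2, 15.6]
width: 0.01
```

Run:
```python
from h import *
np.set_printoptions(precision=4,suppress=True)
d=snap('wrist','wrist12'); s=d['state'];print(s['position'],s['contact_force'],s['moment'],s['width'],np.abs(s['qd']).max())
a=cv2.imread('pics/wrist12.png')[130:310,170:340]
a=np.clip((a/140.)**.6*255,0,255).astype(np.uint8)
t=snap('side','side12');b=np.array(t['color'],np.uint8)[170:260,200:290,::-1]
b=np.clip((b/140.)**.6*255,0,255).astype(np.uint8)
cv2.imwrite('pics/c12.png',np.hstack([cv2.resize(a,(400,424)),cv2.resize(b,(400,424),interpolation=cv2.INTER_CUBIC)]))
```

```text
[0.5290108112799252, 0.12119530332366983, 0.11237053179697647] [-3.0709101754947725, -0.2347050647762854, 15.620832754350827] [-0.0733729464017964, 0.748836784474333, -0.005069099956027326] 0.010025789505688134 0.0013996775970317556
```

View pics/c12.png

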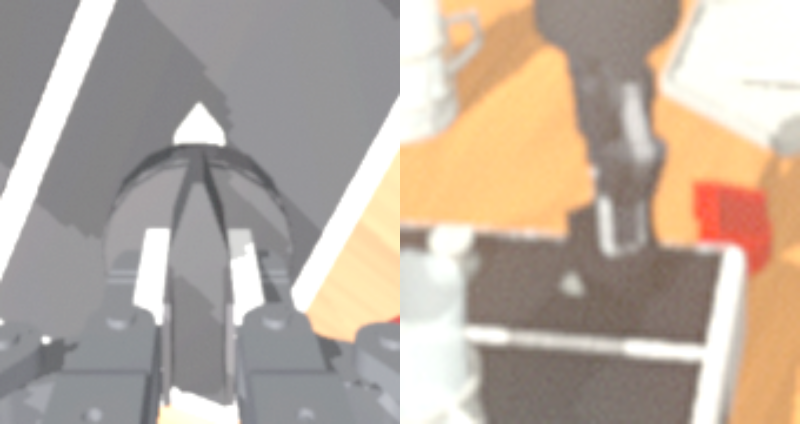

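Run:
```python
from h import *
np.set_printoptions(precision=3,suppress=True)
D={n:load(n) for n in('wrist10','wrist11','wrist12')}
for n,d in D.items():
    a=np.array(d['color'],np.uint8); g=a.max(2)
    roi=g[160:200,235:275].astype(float)
    m=((roi>110)).astype(np.uint8); k,l,st,c=cv2.connectedComponentsWithStats(m); i=1+np.argmax(st[1:,4])
    ys,xs=np.nonzero(l==i); top=ys.min(); tipx=xs[ys==top].mean()+235
    print(n,'tab tip px',tipx,top+160,'bottom vis',ys.max()+160)
    u=np.array([np.cos(np.radians(37.9)),np.sin(np.radians(37.9))])*.034
    for z in(.084,.078): print('  pred',z,proj(d,[[.529+u[0],.1213+u[1],z]]))
# tip of wing top (brightness edge) & skirt top along centre col
for n in ('wrist8','wrist10','wrist11','wrist12'):
    g=np.array(load(n)['color'],np.uint8).max(2)
    print(n,'col255 rows185-215',g[185:215,255])
```

```text
wrist10 tab tip px 255.0 166 bottom vis 191
  pred 0.084 [[255.359 167.213]]
  pred 0.078 [[255.314 165.606]]
wrist11 tab tip px 254.5 173 bottom vis 191
  pred 0.084 [[254.472 174.629]]
  pred 0.078 [[254.451 172.523]]
wrist12 tab tip px 254.0 174 bottom vis 191
  pred 0.084 [[254.395 176.733]]
  pred 0.078 [[254.37  174.506]]
wrist8 col255 rows185-215 [159 160 161 158 140  93  31  12  11  11  10  10   9  12  12   9  10  10
  10  11  10   9  16  29  35  37  37  36  37  36]
wrist10 col255 rows185-215 [222 222 222 221 204 149  64  38  36  36  36  36  37  38  38  37  37  38
  38  38  37  39  44  58  66  68  68  69  68  68]
wrist11 col255 rows185-215 [216 218 223 222 205 151  65  38  37  37  36  36  38  38  38  38  38  38
  38  38  38  39  44  59  67  68  68  69  69  68]
wrist12 col255 rows185-215 [179 179 179 178 161 112  48  34  37  35  35  35  37  38  37  38  37  38
  38  38  39  39  47  60  67  68  68  69  68  69]
```

Edge rows in the hand are identical before and after, so the knob has not slipped in the grip. I press 1 mm more to rule out a jam short of the collar.

Emit:
{"op": "move_arm", "data": {"series": [[[0,0,-0.001,0,0,0,0.0],[0,0,0,0,0,0,0.0],[0,0,0,0,0,0,0.0],[0,0,0,0,0,0,0.0],[0,0,0,0,0,0,0.0]]]}}

```text
clock: 13.47
position: [0.5291, 0.1212, 0.1123]
ee_rot: [0.0, 0.946, 0.325, 0.001]
contact_force: [-5.4, -1.0, 21.1]
width: 0.0101
```

Run:
```python
from h import *
np.set_printoptions(precision=4,suppress=True)
s=manip.get_state();print(s['clock'],s['position'],s['contact_force'],s['width'],np.abs(s['qd']).max())
d=load('side12');s0=load('side0')
u=np.array([np.cos(np.radians(37.9)),np.sin(np.radians(37.9))])*.034
c=np.array([.529,.1213])
for z in(.084,.078): print('side tab pred',z,proj(d,[[*(c+u),z]]))
o=[]
for x in(s0,d):
    a=np.array(x['color'],np.uint8)[210:245,225:265,::-1]; a=np.clip((a/160.)**.6*255,0,255).astype(np.uint8)
    o.append(cv2.resize(a,None,fx=10,fy=10,interpolation=cv2.INTER_CUBIC))
cv2.imwrite('pics/s12c.png',np.hstack(o))
```

```text
13.4667 [0.5291 0.1212 0.1123] [-5.3972 -0.9518 21.0611] 0.010128582235654925 0.0010022147266559663
side tab pred 0.084 [[235.7961 228.6763]]
side tab pred 0.078 [[235.9466 230.6127]]
```

View pics/s12c.png

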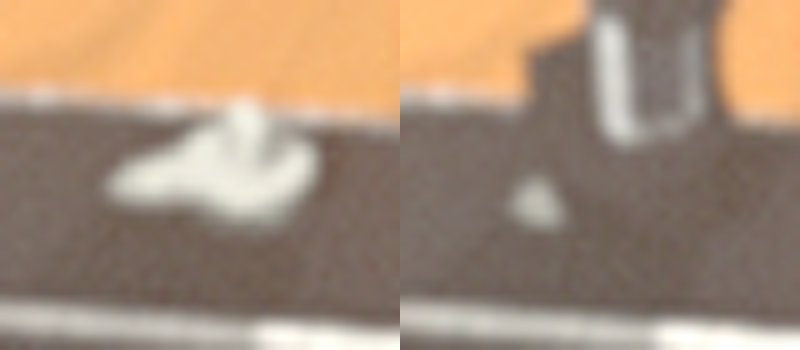

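In the side view the tab has moved down about 1.8 px (roughly 5.6 mm) from rest, and no collar shows under the skirt. An extra 1 mm of command only raised the force to 21 N, so the stem is on its stop with the knob seated. I hand in.

Run:
```python
from h import *
print(manip.sign_off())
```

```text
the job is handed in; nothing more can be done
None
```

I pushed the reset plunger to its stop, then put the black knob on the D-spindle and pressed it in. I handed the job in at about 13.5 s with the gripper still holding the knob down at an 80 N grip. `sign_off` gives no verdict, so what follows rests on my own checks.

- **Plunger:** the TCP stopped at z 0.094, where full travel was expected. One more millimetre of command only raised the force, from about 9 to 14 N.
- **Knob alignment:** its pointer was within about 0.5° of the spindle's flat and tab before I lowered it. It slid on with no resistance until the underside met the collar.
- **Pressed in:** the tool moved about 5.1 mm from collar contact (2.3 N) to a hard stop. In the side view the collar tab dropped about 5.6 mm. A further millimetre of command raised the force to 21 N with no movement.
- **Grip:** the knob had not slipped in the fingers when I compared pictures before and after the press.
- **Loose checks:** the wrist view of the tab alone suggested only about 3 to 4 mm of stem travel, accurate to about ±2 mm. The collar's height disagreed between views, from 0.080 to 0.088 m. The contact forces and the side view settled both.
- **Bystanders:** nothing but the knob was moved on purpose. I took no final overall picture of the glasses, bowl, strainer, teaspoon and saucer.

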